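# Load the twin-lens head on the test stage and lock it

## Robot

A 6-joint arm with a two-finger parallel gripper is mounted at the origin on the work surface. World frame = base frame: x ahead of the robot, y to its left, z up, the work surface at z = 0. Lengths are in m, angles in rad, forces in N, time in s.
With the tool pointing down it reaches from about 0.4 to 0.925 m from the base axis. Payload 12.5 kg.
Tool frame: the origin (TCP) lies midway between the tips of the shut fingers; the grasp point (between the pads) lies 19 mm behind it; z points along the fingers, y is the line along which they close (so a half turn about z gives the same grasp; the last joint's range is limited). The gripper opens to 95 mm and grips with 3 to 60 N. Pads are 20 mm wide; open, the fingers measure 119 mm over their backs; the gripper's body (75 mm by 180 mm) begins 59 mm behind the grasp point.
Start: joints at [1.145, 0.491, 1.559, -0, 1.092, -0.106], TCP at [0.196, 0.593, 0.215] pointing down, gripper open.
Joint ranges: [-3.1, 3.1], [-0.84, 2.19], [0.05, 2.79], [-1.13, 4.28], [0.06, 2.93], [-2.69, 2.69]. Speed limits (rad/s): [2.22, 2.22, 2.79, 3.14, 3.14, 3.14].

## Interface

Orientations are given as a 3x3 rotation matrix whose columns are the frame's x, y, z axes.
In Python, from plant import robot gives the robot as it stands. The module is installed in compiled form; this text tells all that it offers.
- The arm moves only by the tool step_arm, never from a script. Its argument "moves" is a list of rows, each an object of numbers: "x", "y", "z": the shift along the tool's x, y, z in mm; "rx", "ry", "rz": the turn, a rotation vector about the tool's x, y, z in rad. A call has 1 to 5 rows; each row is the pose to reach, as a shift and turn from the pose commanded when the call began, along the tool's axes at that moment; what a row does not reach only later rows make up. A row lasts 1/10 s, in which the tool goes at most 50 mm and 8.59 degrees, less where a joint would pass 70% of its speed; a pose out of reach is approached as far as the arm can. A call with a gripper value outside its range is refused whole. "claw" is the closure, from 0 (fully open) to 1 (shut), set as the call begins (left out, the last holds). The fingers move at their own pace and stop on an object; "grip_force" is the grip in N (left out, the last holds). Time passes only in rows, so rows that repeat a pose let the fingers close. It gives the time, the measured TCP pose, the force, the opening and the grip force at its end, in the units of the state.
- robot.get_state(): the state, without advancing time (a new reading comes with each control period).
- robot.camera(name): name is "side" or "top" or "wrist"; returns a dict with "pixels" (480x640x3 uint8, blue, green, red), "camera_matrix" (3x3 intrinsics, pixels), "k1" (the pictures are not rectified: a ray, as slopes to the right and down, at radius r is drawn at 1 + k1 r^2 times it, then the intrinsics apply), "T" (4x4, takes a point from camera to world coordinates); the wrist camera has in their place "mount" (4x4, takes a point from camera to tool coordinates, whose origin is the TCP and whose axes are the flange's). Camera axes: x right, y up, looking along -z (the intrinsics and any distortion apply to the point x, -y, -z); pixel columns grow to the right and rows downward; lengths in m; the calibration is good to about 2 mm. A picture is of the moment at which its call begins: read the wrist's pose just before it. There is no depth.
- robot.finish_job(): hands the job in; it is judged then, once.
The state is a dict: "time": time; "joints": joint angles; "qd": joint speeds; "effort": joint torques, N m; "position": TCP position; "tool_rot": TCP orientation; "force": force on the tool from outside, world axes, zero at the start; "ft_torque": the same for the moment, N m; "width": finger opening in m; "gripper_force": force on a finger pad.
Only numpy, scipy, OpenCV 4.12 (cv2) and the standard library are available. Lean on these libraries where they do the work, as an engineer would, in place of code of your own. Each camera call takes 0.05 s, during which the arm holds its last target. There are 200 camera calls.

## Task

Pick up the twin-lens optical head by its carrying handle and, keeping it upright, lower it without dropping it into the fenced nest of the black test stage, lenses towards the target plate, so that its base sits flat inside the fence. Then slide the stage's lock knob all the way to its end stop so that the tongue reaches over the base. Leave the single-lens head and the other things on the bench where they are.

Things in the scene. Friction and masses are not known exactly. Their poses are not given: they have to be found in the camera images.
- twin: Optical head with two lens barrels: aluminium base plate 130 (x) x 96 (y) x 8 mm jutting out as a flange, tan housing 110 x 70 mm up to 58 mm high, two 34 mm barrels side by side (y = -21, +21 mm; 32 mm high) reaching out of the front (+x) to 87 mm from the origin; black carrying handle on top. About 0.55 kg, balanced under the handle. Origin: centre of the underside; +x forwards (lenses), z up.
- twin_handle (a point): Middle of the twin-lens head's handle bar, 96 mm above the head's underside. The bar runs along the head's x: 96 mm long, 14 mm wide (y), 14 mm high, on two 12 mm posts at x = -38 and +38 mm, with 31 mm free under it. Axes as the head's.
- twin_front (a point): Point midway between the two lens faces of the twin-lens head, 87 mm ahead of its origin, 32 mm up.
- single: The other head, with one lens, a bystander: aluminium base plate 130 (x) x 96 (y) x 8 mm jutting out as a flange, tan housing 110 x 70 mm up to 58 mm high, one 50 mm barrel in the middle reaching out of the front (+x) to 87 mm from the origin; black carrying handle on top. About 0.55 kg, balanced under the handle. Origin: centre of the underside; +x forwards (lenses), z up.
- stage: Fixed test stage: black plate 235 x 150 x 20 mm, from x = -95 to +140 mm, with the nest on top, a target plate at the +x end and, at the +y side, an aluminium lock track 66 mm wide (x), 30 mm high, from y = 68 to 176 mm. Origin: table level under the nest's centre; +x towards the target plate, z up.
- nest (a point): Centre of the nest's floor, 20 mm above the table, straight over the stage's origin; axes as the stage's. Low aluminium fence round it, 10 mm high and 8 mm thick, inside 138 (x) x 104 (y) mm: 4 mm play on each side of a head's base. Lenses reach out over the fence.
- target (a point): Centre of the top edge of the grey target plate with a white face, 110 mm wide (y), 10 mm thick, 85 mm above the table, at x = 130 mm of the stage. The lenses must face it.
- lock (a joint): Slide of the steel lock on the track, m: 0 = fully open (away from the nest), 0.05 = end stop, tongue over the base flange. It moves along the stage's -y. It starts near open, tongue clear of the nest; about 2.5 N of friction. Tongue 30 mm wide (x), 8 mm thick, underside 31.5 mm above the table.
- lock_knob (a point): Centre of the top of the lock's upright black knob, 24 mm diameter and 45 mm tall, from 39.5 to 84.5 mm above the table. In the stage's frame it stands at x = 0, y = 148 mm - joint value.
- pendant: Black push-button box 70 x 160 x 28 mm with four white buttons, a bystander. Origin: centre of the underside.
- jar: Small jar, 60 mm diameter, 75 mm high, a bystander. Origin: centre of the underside.
There are look-alikes about, which are no part of the job. Leave any red or yellow look-alike of the twin alone.

How it is judged:
By the outcome, as a careful person would: the job done as asked, in the order asked, and still so for the second after the job is handed in, with the robot touching nothing.
It also fails if it takes over 51 s, if anything falls off the work surface, if the arm or the gripper's body presses on something with over 40 N, if the wrist force passes 120 N, or if a joint passes its speed limit or range.

## Working session

There is one attempt and no reset: what is moved stays moved. The work goes in short steps, Python scripts to look and compute and a tool call to move; the robot and the scene stay as the last step left them, time stands still between calls to the robot, and variables do not carry over. Pictures are saved under pics/ and viewed, at most 10 in all, crops included, and the job is handed in when it is done.

Besides the shell and the picture viewer there is one more tool, called after ">>>" by a JSON object that holds its "name" and its "arguments", one argument or row to a line. step_arm: Moves the arm, as the interface text tells. Its arguments: {"type":"object","properties":{"moves":{"type":"array"},"claw":{"type":"number"},"grip_force":{"type":"number"}},"required":["moves"]}

```bash
mkdir -p pics
cat > h.py <<'E'
import numpy as np,cv2,json
from plant import robot
def snap(n,f):
    s=robot.get_state();c=robot.camera(n)
    cv2.imwrite(f'pics/{f}.png',c['pixels'])
    if n=='wrist':
        T=np.eye(4);T[:3,:3]=np.array(s['tool_rot']);T[:3,3]=s['position'];T=T@np.array(c['mount'])
    else:T=np.array(c['T'])
    np.savez(f'pics/{f}.npz',K=c['camera_matrix'],k=c['k1'],T=T)
def load(f):
    d=np.load(f'pics/{f}.npz');return d['K'],float(d['k']),d['T']
def pix(f,u,v,z):
    K,k,T=load(f)
    p=np.array([(u-K[0,2])/K[0,0],(v-K[1,2])/K[1,1]]);q=p.copy()
    for _ in range(30):q=p/(1+k*(q@q))
    d=T[:3,:3]@np.array([q[0],-q[1],-1]);o=T[:3,3]
    return o+d*(z-o[2])/d[2]
def proj(f,P):
    K,k,T=load(f);c=T[:3,:3].T@(np.array(P)-T[:3,3]);q=np.array([c[0],-c[1]])/-c[2]
    q=q*(1+k*(q@q));return q[0]*K[0,0]+K[0,2],q[1]*K[1,1]+K[1,2]
E
python3 -c "
from h import *
snap('top','top0');snap('side','side0')
for f in('top0','side0'):print(load(f))
s=robot.get_state();print(s)"
```

```text
(array([[566.86428673,   0.        , 311.56652584],
       [  0.        , 566.86428673, 237.2414303 ],
       [  0.        ,   0.        ,   1.        ]]), 0.04683864791961863, array([[ 0.01058042,  0.99359591, -0.11249542,  0.37021115],
       [-0.99961471,  0.01339685,  0.02430957,  0.20087953],
       [ 0.02566098,  0.11219487,  0.99335483,  1.3670878 ],
       [ 0.        ,  0.        ,  0.        ,  1.        ]]))
(array([[541.32863583,   0.        , 316.6923506 ],
       [  0.        , 541.32863583, 234.97359339],
       [  0.        ,   0.        ,   1.        ]]), -0.13615629044655309, array([[-0.99033396,  0.10066385, -0.09542242,  0.38986844],
       [-0.13868759, -0.72905647,  0.67025548,  1.17433412],
       [-0.00209783,  0.67701067,  0.73597021,  1.15332829],
       [ 0.        ,  0.        ,  0.        ,  1.        ]]))
{'time': 0.1, 'joints': array([ 1.14542267e+00,  4.91487167e-01,  1.55939876e+00,  1.09475356e-05,
        1.09170135e+00, -1.05622854e-01]), 'qd': array([-0.00142185, -0.00329269, -0.00046368,  0.00036149,  0.00133614,
       -0.00172306]), 'effort': array([ 2.34057945e-03, -6.13621473e+01, -2.58604681e+01,  6.94138510e-02,
        4.70419193e-02, -9.69778011e-05]), 'position': array([0.19635435, 0.59312291, 0.21412418]), 'tool_rot': array([[-9.49312165e-01,  3.14334595e-01, -4.19291471e-04],
       [ 3.14334854e-01,  9.49311743e-01, -9.01977680e-04],
       [ 1.14515529e-04, -9.88056307e-04, -9.99999505e-01]]), 'force': array([0.12306056, 0.18943726, 0.04564613]), 'ft_torque': array([-0.04028116, -0.04245051,  0.00640247]), 'gripper_force': 0.0, 'width': 0.09508769886636051}
```

View pics/top0.png

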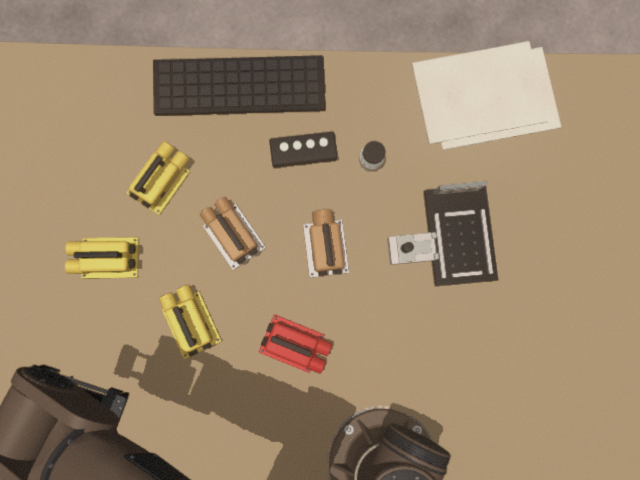

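View pics/side0.png

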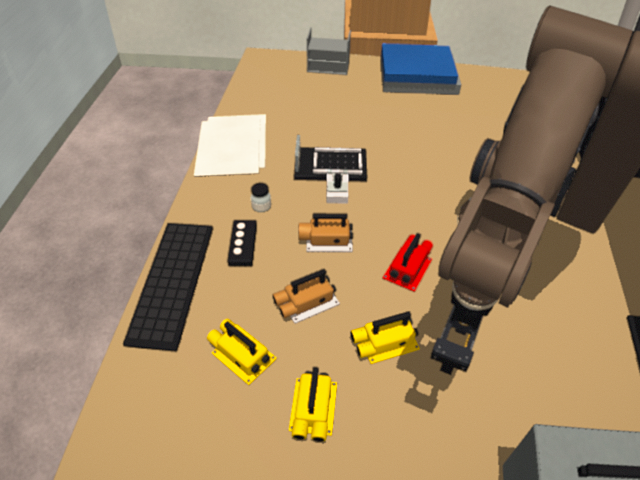

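The top view shows the tan twin at about (232,233), the tan single at (326,248), the stage at (460,237) and the knob at (407,247). The red and yellow heads are look-alikes. I'll enlarge crops of the twin and the stage.

```bash
python3 -c "
from h import *
a=cv2.imread('pics/top0.png')
c=cv2.resize(a[190:275,190:275],None,fx=4.5,fy=4.5,interpolation=cv2.INTER_CUBIC)
d=cv2.resize(a[175:295,385:505],(400,400),interpolation=cv2.INTER_CUBIC)
o=np.zeros((400,800,3),np.uint8);o[:c.shape[0],:c.shape[1]]=c;o[:,400:]=d
cv2.imwrite('pics/crop0.png',o)"
```

```text
(no output)
```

View pics/crop0.png

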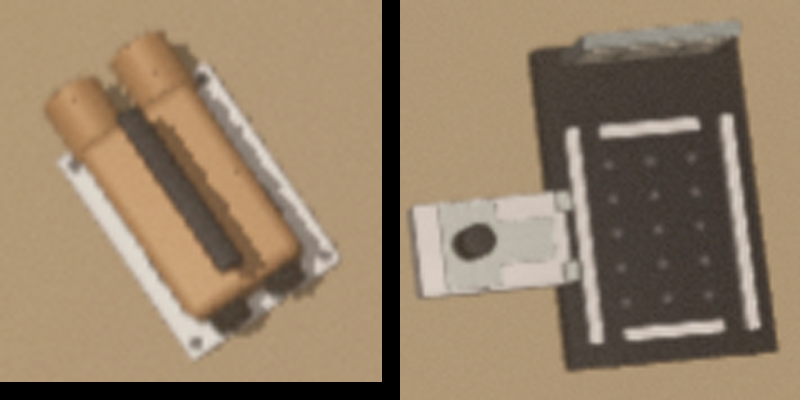

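```bash
python3 -c "
from h import *
L=lambda x,y:(x/4.5+190-.4,y/4.5+190-.4)
R=lambda x,y:((x-400)*.3+385-.35,y*.3+175-.35)
a=pix('top0',*L(128,114),.103);b=pix('top0',*L(229,263),.103);print('handle',a,b,(a+b)/2,np.linalg.norm(a-b),np.arctan2(*(a-b)[1::-1]))
base=[pix('top0',*L(*p),.008) for p in((60,160),(195,357),(339,259),(204,62))]
print('base',np.mean(base,0),[np.linalg.norm(base[i]-base[i-1]) for i in range(4)],np.arctan2(*(base[0]-base[1]+base[3]-base[2])[1::-1]))
p=[pix('top0',*R(*q),.03) for q in((573,128),(597,342),(753,328),(727,115))]
d=p[0]-p[1]+p[3]-p[2];print('nest',np.mean(p,0),[np.linalg.norm(p[i]-p[i-1]) for i in range(4)],np.arctan2(d[1],d[0]))
q=[pix('top0',*R(*q),.03) for q in((600,131),(625,333),(724,325),(698,123))];d=q[0]-q[1]+q[3]-q[2];print(np.mean(q,0),np.arctan2(d[1],d[0]))
q=[pix('top0',*R(*q),.02) for q in((532,48),(570,370),(776,350))];print('plate',q,(q[0]-q[1]),np.arctan2(*(q[0]-q[1])[1::-1]),np.arctan2(*(q[1]-q[2])[1::-1])-np.pi/2)
print('knob',pix('top0',*R(474,241),.0845))
"
```

```text
handle [0.5608746  0.38023089 0.103     ] [0.48697245 0.32831294 0.103     ] [0.52392353 0.35427192 0.103     ] 0.0903161245255708 0.6124171397303038
base [0.52449605 0.35425697 0.008     ] [np.float64(0.09267773724215102), np.float64(0.1282273466228144), np.float64(0.0920621212814646), np.float64(0.12906332979331187)] 0.6173590185627893
nest [ 0.51291265 -0.19337534  0.03      ] [np.float64(0.11143846391993668), np.float64(0.15396850056985825), np.float64(0.11150306293422879), np.float64(0.15351794682986805)] 0.09653211048474235
[ 0.51303092 -0.19285057  0.03      ] 0.1056025629373821
plate [array([ 0.64393726, -0.10390813,  0.02      ]), array([ 0.4109665 , -0.12829083,  0.02      ]), array([ 0.42717  , -0.2756445,  0.02     ])] [0.23297076 0.02438271 0.        ] 0.1042802892457617 0.10952329726732102
knob [ 0.49611489 -0.04806083  0.0845    ]
```

The handle and base estimates agree: the head is at (0.524, 0.354), yaw 0.614. The nest is at (0.513, -0.193), yaw 0.104. Next I move above the handle.

>>> {"name": "step_arm", "arguments": {
  "moves": [
    {"x": -386, "y": -124, "z": 0, "rz": -0.934},
    {"x": -386, "y": -124, "z": 0, "rz": -0.934},
    {"x": -386, "y": -124, "z": 0, "rz": -0.934},
    {"x": -386, "y": -124, "z": 0, "rz": -0.934},
    {"x": -386, "y": -124, "z": 0, "rz": -0.934}
  ],
  "claw": 0,
  "grip_force": 40
}}

```text
schema error: expected keys x, y, z, rx, ry, rz
```

```bash
cat >> h.py <<'E'
def go(x,y,z,yaw,s=None):
    "shift (mm, tool axes) and rz to reach TCP xyz with tool y at yaw"
    s=s or robot.get_state();R=np.array(s['tool_rot']);d=R.T@(np.array([x,y,z])-s['position'])*1000
    yy=np.array([np.cos(yaw),np.sin(yaw),0]);T=np.c_[np.cross(yy,[0,0,-1]),yy,[0,0,-1]]
    print('t',round(s['time'],2),'pos',np.round(s['position'],4),'yaw',round(float(np.arctan2(R[1,1],R[0,1])),4),'F',np.round(s['force'],1),'w',round(s['width'],4))
    print('move',np.round(d,1),'rot',np.round(cv2.Rodrigues(R.T@T)[0].ravel(),4))
E
python3 -c "
from h import *
go(.524,.354,.214,2.185)"
```

```text
t 0.1 pos [0.1964 0.5931 0.2141] yaw 1.251 F [0.1 0.2 0. ] w 0.0951
move [-3.862e+02 -1.240e+02  2.000e-01] rot [-9.00e-04 -6.00e-04 -9.34e-01]
```

>>> {"name": "step_arm", "arguments": {
  "moves": [
    {"x": -386, "y": -124, "z": 0, "rx": 0, "ry": 0, "rz": -0.934},
    {"x": -386, "y": -124, "z": 0, "rx": 0, "ry": 0, "rz": -0.934},
    {"x": -386, "y": -124, "z": 0, "rx": 0, "ry": 0, "rz": -0.934},
    {"x": -386, "y": -124, "z": 0, "rx": 0, "ry": 0, "rz": -0.934},
    {"x": -386, "y": -124, "z": 0, "rx": 0, "ry": 0, "rz": -0.934}
  ],
  "claw": 0,
  "grip_force": 40
}}

```text
time: 0.6
position: [0.3886, 0.453, 0.2145]
tool_rot: [[-0.923, -0.384, -0.0], [-0.384, 0.923, -0.0], [0.0, -0.0, -1.0]]
force: [-0.2, 1.5, 0.5]
width: 0.095
gripper_force: 0.0
```

```bash
python3 -c "
from h import *
go(.524,.354,.214,2.185)"
```

```text
t 0.6 pos [0.3886 0.453  0.2145] yaw 1.9653 F [-0.2  1.5  0.5] w 0.095
move [ -86.9 -143.5    0.4] rot [-0.     -0.0004 -0.2197]
```

>>> {"name": "step_arm", "arguments": {
  "moves": [
    {"x": -80, "y": -132, "z": 0, "rx": 0, "ry": 0, "rz": -0.2},
    {"x": -80, "y": -132, "z": 0, "rx": 0, "ry": 0, "rz": -0.2},
    {"x": -80, "y": -132, "z": 0, "rx": 0, "ry": 0, "rz": -0.2},
    {"x": -80, "y": -132, "z": 0, "rx": 0, "ry": 0, "rz": -0.2},
    {"x": -80, "y": -132, "z": 0, "rx": 0, "ry": 0, "rz": -0.2}
  ]
}}

```text
time: 1.1
position: [0.5123, 0.3614, 0.2141]
tool_rot: [[-0.833, -0.553, -0.001], [-0.553, 0.833, -0.0], [0.001, 0.0, -1.0]]
force: [-0.9, 0.9, -0.6]
width: 0.095
gripper_force: 0.0
```

```bash
python3 -c "
from h import *
go(.524,.354,.214,2.185);snap('wrist','w1')
for P in([.5631,.3817,.103],[.485,.326,.103],[.524,.354,.103]):print(proj('w1',P))"
```

```text
t 1.1 pos [0.5123 0.3614 0.2141] yaw 2.1566 F [-0.9  0.9 -0.6] w 0.095
move [ -5.6 -12.6   0. ] rot [ 0.0002 -0.0009 -0.0284]
(np.float64(301.72142719005075), np.float64(294.85282165616474))
(np.float64(296.15943476219746), np.float64(181.4681955404061))
(np.float64(299.2556517185203), np.float64(240.9445031597129))
```

View pics/w1.png

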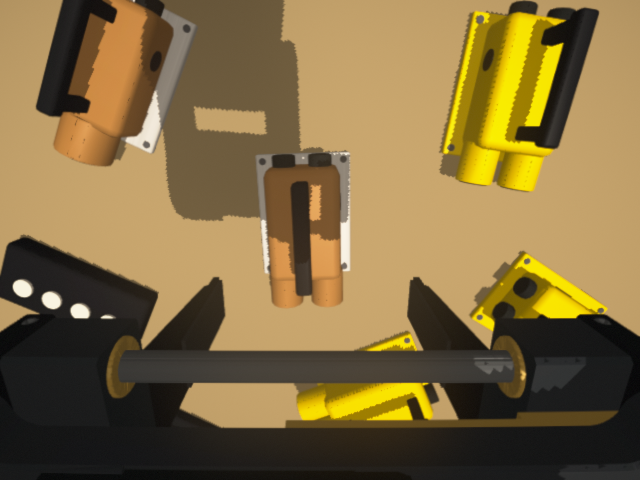

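The wrist view confirms that this head has two barrels. Its handle bar runs from (300,181) to (303,296), within about 3 px of the prediction. I'll descend part of the way and correct.

>>> {"name": "step_arm", "arguments": {
  "moves": [
    {"x": 0, "y": 0, "z": 40, "rx": 0, "ry": 0, "rz": 0},
    {"x": 0, "y": 0, "z": 60, "rx": 0, "ry": 0, "rz": 0},
    {"x": 0, "y": 0, "z": 60, "rx": 0, "ry": 0, "rz": 0},
    {"x": 0, "y": 0, "z": 60, "rx": 0, "ry": 0, "rz": 0}
  ]
}}

```text
time: 1.55
position: [0.5108, 0.3636, 0.1553]
tool_rot: [[-0.831, -0.556, 0.0], [-0.556, 0.831, 0.0], [-0.0, 0.0, -1.0]]
force: [0.6, -0.4, 0.3]
width: 0.0952
gripper_force: 0.0
```

```bash
python3 -c "
from h import *
go(.524,.354,.077,2.185);snap('wrist','w2')
for P in([.5631,.3817,.103],[.485,.326,.103]):print(proj('w2',P))
a=cv2.imread('pics/w2.png')[120:420,150:450];cv2.imwrite('pics/w2c.png',cv2.resize(a,(600,600)))"
```

```text
t 1.55 pos [0.5108 0.3636 0.1553] yaw 2.1609 F [ 0.6 -0.4  0.3] w 0.0952
move [ -5.6 -15.4  78.3] rot [ 0.0001  0.0001 -0.0241]
(np.float64(294.33583270037695), np.float64(332.13505155674767))
(np.float64(287.07773163250937), np.float64(195.2347955788396))
```

View pics/w2c.png

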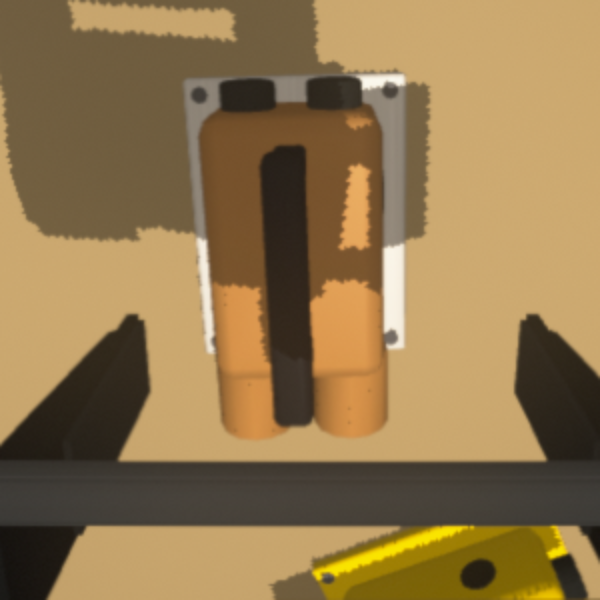

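The bar lies between pads that will straddle it, within about 2 mm of prediction. I'll align and descend.

>>> {"name": "step_arm", "arguments": {
  "moves": [
    {"x": -6, "y": -15, "z": 0, "rx": 0, "ry": 0, "rz": -0.022},
    {"x": -6, "y": -15, "z": 30, "rx": 0, "ry": 0, "rz": -0.022},
    {"x": -6, "y": -15, "z": 60, "rx": 0, "ry": 0, "rz": -0.022},
    {"x": -6, "y": -15, "z": 78, "rx": 0, "ry": 0, "rz": -0.022},
    {"x": -6, "y": -15, "z": 78, "rx": 0, "ry": 0, "rz": -0.022}
  ]
}}

```text
time: 2.1
position: [0.5242, 0.3535, 0.0758]
tool_rot: [[-0.819, -0.574, -0.002], [-0.574, 0.819, -0.001], [0.002, 0.0, -1.0]]
force: [-0.4, -0.3, -0.3]
width: 0.0949
gripper_force: 0.0
```

>>> {"name": "step_arm", "arguments": {
  "moves": [
    {"x": 0, "y": 0, "z": 0, "rx": 0, "ry": 0, "rz": 0},
    {"x": 0, "y": 0, "z": 0, "rx": 0, "ry": 0, "rz": 0},
    {"x": 0, "y": 0, "z": 0, "rx": 0, "ry": 0, "rz": 0},
    {"x": 0, "y": 0, "z": 0, "rx": 0, "ry": 0, "rz": 0},
    {"x": 0, "y": 0, "z": 0, "rx": 0, "ry": 0, "rz": 0}
  ],
  "claw": 1,
  "grip_force": 50
}}

```text
time: 2.6
position: [0.5249, 0.3535, 0.0772]
tool_rot: [[-0.819, -0.573, 0.001], [-0.573, 0.819, 0.0], [-0.001, -0.0, -1.0]]
force: [0.4, -0.8, 0.1]
width: 0.0603
gripper_force: 0.0
```

>>> {"name": "step_arm", "arguments": {
  "moves": [
    {"x": 0, "y": 0, "z": 0, "rx": 0, "ry": 0, "rz": 0},
    {"x": 0, "y": 0, "z": 0, "rx": 0, "ry": 0, "rz": 0},
    {"x": 0, "y": 0, "z": 0, "rx": 0, "ry": 0, "rz": 0}
  ]
}}

```text
time: 2.9
position: [0.5248, 0.3534, 0.0766]
tool_rot: [[-0.819, -0.573, -0.0], [-0.573, 0.819, 0.0], [0.0, 0.0, -1.0]]
force: [0.7, -0.0, 0.0]
width: 0.0366
gripper_force: 0.0
```

```bash
python3 -c "
from h import *
go(.524,.354,.077,2.185)"
```

```text
t 2.9 pos [0.5248 0.3534 0.0766] yaw 2.1813 F [ 0.7 -0.   0. ] w 0.0366
move [ 0.3  1.  -0.4] rot [ 0.0001 -0.     -0.0037]
```

>>> {"name": "step_arm", "arguments": {
  "moves": [
    {"x": 0, "y": 0, "z": 0, "rx": 0, "ry": 0, "rz": 0},
    {"x": 0, "y": 0, "z": 0, "rx": 0, "ry": 0, "rz": 0},
    {"x": 0, "y": 0, "z": 0, "rx": 0, "ry": 0, "rz": 0},
    {"x": 0, "y": 0, "z": 0, "rx": 0, "ry": 0, "rz": 0},
    {"x": 0, "y": 0, "z": 0, "rx": 0, "ry": 0, "rz": 0}
  ]
}}

```text
time: 3.4
position: [0.5246, 0.3535, 0.0765]
tool_rot: [[-0.819, -0.573, -0.0], [-0.573, 0.819, 0.0], [0.0, 0.0, -1.0]]
force: [-1.0, 1.2, -2.1]
width: 0.0136
gripper_force: 50.0
```

```bash
python3 -c "
from h import *
go(.524,.354,.077,2.185)"
```

```text
t 3.4 pos [0.5246 0.3535 0.0765] yaw 2.1814 F [-1.   1.2 -2.1] w 0.0136
move [ 0.2  0.8 -0.5] rot [ 0.0002 -0.0003 -0.0036]
```

>>> {"name": "step_arm", "arguments": {
  "moves": [
    {"x": 0, "y": 0, "z": -15, "rx": 0, "ry": 0, "rz": 0},
    {"x": 0, "y": 0, "z": -45, "rx": 0, "ry": 0, "rz": 0},
    {"x": 0, "y": 0, "z": -85, "rx": 0, "ry": 0, "rz": 0},
    {"x": 0, "y": 0, "z": -125, "rx": 0, "ry": 0, "rz": 0},
    {"x": 0, "y": 0, "z": -155, "rx": 0, "ry": 0, "rz": 0}
  ]
}}

```text
time: 3.9
position: [0.5248, 0.3532, 0.235]
tool_rot: [[-0.819, -0.573, 0.002], [-0.573, 0.819, 0.001], [-0.002, -0.0, -1.0]]
force: [0.2, 0.6, -6.3]
width: 0.0136
gripper_force: 50.0
```

```bash
python3 -c "
from h import *
go(.513,-.193,.232,1.675)"
```

```text
t 3.9 pos [0.5248 0.3532 0.235 ] yaw 2.1813 F [ 0.2  0.6 -6.3] w 0.0136
move [ 322.8 -440.8    2.6] rot [1.000e-04 2.000e-03 5.063e-01]
```

>>> {"name": "step_arm", "arguments": {
  "moves": [
    {"x": 9, "y": -12, "z": 0, "rx": 0, "ry": 0, "rz": 0.014},
    {"x": 27, "y": -36, "z": 0, "rx": 0, "ry": 0, "rz": 0.042},
    {"x": 48, "y": -65, "z": 0, "rx": 0, "ry": 0, "rz": 0.075},
    {"x": 70, "y": -96, "z": 0, "rx": 0, "ry": 0, "rz": 0.11},
    {"x": 92, "y": -126, "z": 0, "rx": 0, "ry": 0, "rz": 0.145}
  ]
}}

```text
time: 4.4
position: [0.5205, 0.1951, 0.2305]
tool_rot: [[-0.894, -0.447, -0.002], [-0.447, 0.894, -0.001], [0.002, 0.0, -1.0]]
force: [0.6, -0.2, -5.5]
width: 0.0135
gripper_force: 50.0
```

```bash
python3 -c "
from h import *
go(.513,-.193,.232,1.675)"
```

```text
t 4.4 pos [0.5205 0.1951 0.2305] yaw 2.0346 F [ 0.6 -0.2 -5.5] w 0.0135
move [ 180.3 -343.8   -1.1] rot [-2.000e-04 -2.300e-03  3.596e-01]
```

>>> {"name": "step_arm", "arguments": {
  "moves": [
    {"x": 17, "y": -33, "z": 0, "rx": 0, "ry": 0, "rz": 0.034},
    {"x": 36, "y": -69, "z": 0, "rx": 0, "ry": 0, "rz": 0.072},
    {"x": 56, "y": -106, "z": 0, "rx": 0, "ry": 0, "rz": 0.11},
    {"x": 76, "y": -144, "z": 0, "rx": 0, "ry": 0, "rz": 0.15},
    {"x": 95, "y": -181, "z": 0, "rx": 0, "ry": 0, "rz": 0.19}
  ]
}}

```text
time: 4.9
position: [0.5165, -0.0092, 0.2307]
tool_rot: [[-0.963, -0.27, -0.002], [-0.27, 0.963, 0.0], [0.002, 0.001, -1.0]]
force: [0.4, -1.1, -5.3]
width: 0.0135
gripper_force: 50.0
```

```bash
python3 -c "
from h import *
go(.513,-.193,.232,1.675)"
```

```text
t 4.9 pos [ 0.5165 -0.0092  0.2307] yaw 1.844 F [ 0.4 -1.1 -5.3] w 0.0135
move [  52.9 -176.1   -1.3] rot [ 0.0004 -0.002   0.169 ]
```

>>> {"name": "step_arm", "arguments": {
  "moves": [
    {"x": 11, "y": -38, "z": 0, "rx": 0, "ry": 0, "rz": 0.036},
    {"x": 23, "y": -76, "z": 0, "rx": 0, "ry": 0, "rz": 0.072},
    {"x": 34, "y": -113, "z": 0, "rx": 0, "ry": 0, "rz": 0.108},
    {"x": 44, "y": -146, "z": 0, "rx": 0, "ry": 0, "rz": 0.14},
    {"x": 51, "y": -169, "z": 0, "rx": 0, "ry": 0, "rz": 0.162}
  ]
}}

```text
time: 5.4
position: [0.5133, -0.1859, 0.2305]
tool_rot: [[-0.994, -0.11, -0.002], [-0.11, 0.994, 0.001], [0.002, 0.001, -1.0]]
force: [-1.0, 0.1, -5.1]
width: 0.0136
gripper_force: 50.0
```

>>> {"name": "step_arm", "arguments": {
  "moves": [
    {"x": 0, "y": 0, "z": 0, "rx": 0, "ry": 0, "rz": 0},
    {"x": 0, "y": 0, "z": 0, "rx": 0, "ry": 0, "rz": 0},
    {"x": 0, "y": 0, "z": 0, "rx": 0, "ry": 0, "rz": 0}
  ]
}}

```text
time: 5.7
position: [0.5143, -0.1828, 0.2312]
tool_rot: [[-0.994, -0.114, -0.001], [-0.114, 0.994, 0.001], [0.001, 0.001, -1.0]]
force: [1.1, -0.6, -5.6]
width: 0.0136
gripper_force: 50.0
```

```bash
python3 -c "
from h import *
go(.513,-.193,.232,1.675);snap('top','t3');snap('side','s3');snap('wrist','w3')
a=cv2.imread('pics/t3.png')[140:320,380:560];b=cv2.imread('pics/w3.png')[0:400,120:520]
cv2.imwrite('pics/c3.png',np.hstack([cv2.resize(a,(400,400),interpolation=cv2.INTER_CUBIC),b]))"
```

```text
t 5.7 pos [ 0.5143 -0.1828  0.2312] yaw 1.6847 F [ 1.1 -0.6 -5.6] w 0.0136
move [  2.5 -10.   -0.8] rot [ 0.0009 -0.001   0.0097]
```

View pics/c3.png

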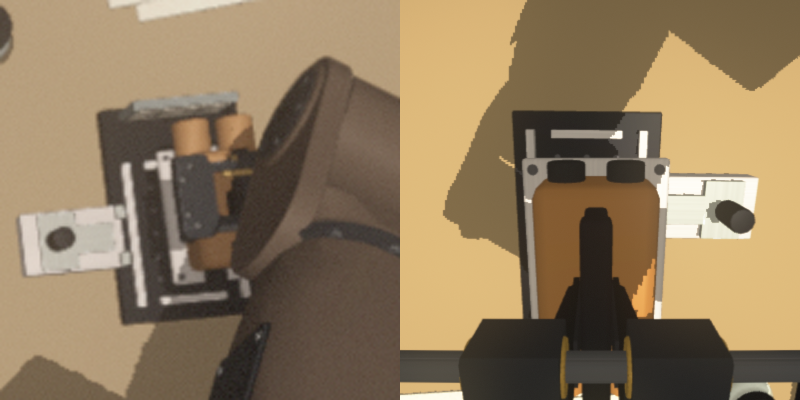

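```bash
python3 -c "
from h import *
g=lambda x,y,z:pix('w3',x-280,y,z)
s=robot.get_state()
p=s['position'];hy=1.6847-np.pi/2
fr=lambda P,o,a:np.round(1000*np.array([[np.cos(a),np.sin(a)],[-np.sin(a),np.cos(a)]])@(np.array(P[:2])-np.array(o[:2])),1)
print('base corners in tool-head frame (expect -65,+-48)',[fr(g(*q,.1627),p,hy) for q in((523,159),(668,159))])
print('stage: rear rail ends',[fr(g(*q,.03),(.513,-.193),.104) for q in((552,134),(622,134))])
print('side rails ends',[fr(g(*q,.03),(.513,-.193),.104) for q in((531,130),(643,130))])
print('stage corner expect -95,+-75',[fr(g(*q,.02),(.513,-.193),.104) for q in((513,111),(661,112))])
print('knob',fr(g(741,218,.0845),(.513,-.193),.104))
"
```

```text
base corners in tool-head frame (expect -65,+-48) [array([-63.4, -45.5]), array([-63.5,  47.7])]
stage: rear rail ends [array([-72.9, -32.2]), array([-73.7,  36.4])]
side rails ends [array([-76.5, -52.7]), array([-77.7,  56.8])]
stage corner expect -95,+-75 [array([-94.3, -71.5]), array([-95. ,  75.1])]
knob [ -3.7 141.7]
```

>>> {"name": "step_arm", "arguments": {
  "moves": [
    {"x": 3.2, "y": -9.2, "z": 20, "rx": 0, "ry": 0, "rz": 0.0097},
    {"x": 3.2, "y": -9.2, "z": 50, "rx": 0, "ry": 0, "rz": 0.0097},
    {"x": 3.2, "y": -9.2, "z": 80, "rx": 0, "ry": 0, "rz": 0.0097},
    {"x": 3.2, "y": -9.2, "z": 105, "rx": 0, "ry": 0, "rz": 0.0097},
    {"x": 3.2, "y": -9.2, "z": 117, "rx": 0, "ry": 0, "rz": 0.0097}
  ]
}}

```text
time: 6.35
position: [0.5122, -0.1921, 0.1128]
tool_rot: [[-0.995, -0.105, -0.002], [-0.105, 0.995, 0.001], [0.002, 0.002, -1.0]]
force: [-0.3, -0.3, -5.3]
width: 0.0134
gripper_force: 50.0
```

>>> {"name": "step_arm", "arguments": {
  "moves": [
    {"x": 0, "y": 0, "z": 0, "rx": 0, "ry": 0, "rz": 0},
    {"x": 0, "y": 0, "z": 0, "rx": 0, "ry": 0, "rz": 0},
    {"x": 0, "y": 0, "z": 0, "rx": 0, "ry": 0, "rz": 0}
  ]
}}

```text
time: 6.65
position: [0.5134, -0.1931, 0.1159]
tool_rot: [[-0.995, -0.104, 0.002], [-0.104, 0.995, -0.001], [-0.002, -0.001, -1.0]]
force: [0.0, -0.6, -5.1]
width: 0.0138
gripper_force: 50.0
```

```bash
python3 -c "
from h import *
go(.5122,-.1923,.0965,1.675);snap('wrist','w4');snap('side','s4')
b=cv2.imread('pics/w4.png')[60:340,180:460];a=cv2.imread('pics/s4.png')[100:220,270:390]
cv2.imwrite('pics/c4.png',np.hstack([cv2.resize(a,(400,400),interpolation=cv2.INTER_CUBIC),cv2.resize(b,(400,400))]))"
```

```text
t 6.65 pos [ 0.5134 -0.1931  0.1159] yaw 1.6749 F [ 0.  -0.6 -5.1] w 0.0138
move [ 1.2  1.  19.4] rot [-0.0011  0.0019 -0.0001]
```

View pics/c4.png

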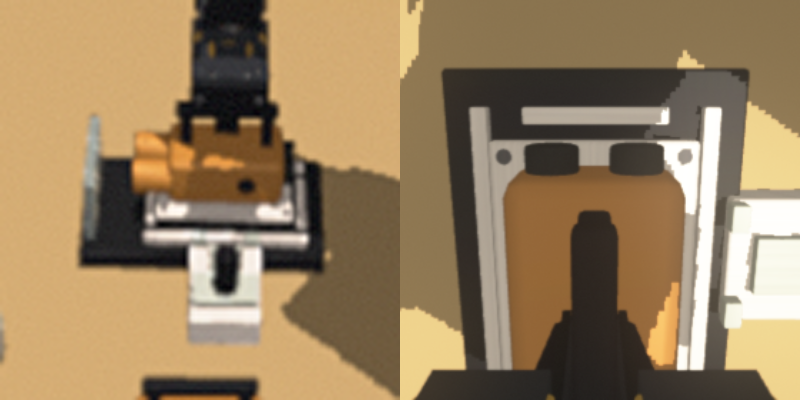

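The base hangs just above the fence. The crop shows the rear base corners at x = 490 and 699, the side rails' inner edges at 488 and 704, and the rear rail's inner edge at y = 124.

```bash
python3 -c "
from h import *
g=lambda x,y,z:pix('w4',(x-400)*.7+180-.15,y*.7+60-.15,z)
fr=lambda P,o,a:np.round(1000*np.array([[np.cos(a),np.sin(a)],[-np.sin(a),np.cos(a)]])@(np.array(P[:2])-np.array(o[:2])),1)
n=(.513,-.193)
print('base rear corners',[fr(g(*q,.0479),n,.104) for q in((490,141),(699,141))])
print('rails inner',[fr(g(*q,.03),n,.104) for q in((489,130),(704,130))])
print('rails outer',[fr(g(*q,.03),n,.104) for q in((470,108),(721,108))])
print('rear rail',[fr(g(*q,.03),n,.104) for q in((595,108),(595,124))])
print('plate',[fr(g(*q,.02),n,.104) for q in((443,70),(748,69))])
"
```

```text
base rear corners [array([-63.1, -45.7]), array([-63.2,  47.9])]
rails inner [array([-66.8, -49.4]), array([-66.8,  53.5])]
rails outer [array([-76.9, -57.8]), array([-77.,  61.])]
rear rail [array([-76.9,   1.3]), array([-69.5,   1.4])]
plate [array([-94.4, -72. ]), array([-95. ,  75.1])]
```

>>> {"name": "step_arm", "arguments": {
  "moves": [
    {"x": 1.7, "y": 0.7, "z": 0, "rx": 0, "ry": 0, "rz": 0},
    {"x": 1.7, "y": 0.7, "z": 3, "rx": 0, "ry": 0, "rz": 0},
    {"x": 1.7, "y": 0.7, "z": 7, "rx": 0, "ry": 0, "rz": 0},
    {"x": 1.7, "y": 0.7, "z": 11, "rx": 0, "ry": 0, "rz": 0},
    {"x": 1.7, "y": 0.7, "z": 15, "rx": 0, "ry": 0, "rz": 0}
  ]
}}

```text
time: 7.25
position: [0.511, -0.1924, 0.0991]
tool_rot: [[-0.995, -0.104, -0.0], [-0.104, 0.995, 0.0], [0.0, 0.0, -1.0]]
force: [0.7, -1.5, -4.9]
width: 0.0137
gripper_force: 50.0
```

>>> {"name": "step_arm", "arguments": {
  "moves": [
    {"x": 0, "y": 0, "z": 1, "rx": 0, "ry": 0, "rz": 0},
    {"x": 0, "y": 0, "z": 2, "rx": 0, "ry": 0, "rz": 0},
    {"x": 0, "y": 0, "z": 2, "rx": 0, "ry": 0, "rz": 0}
  ]
}}

```text
time: 7.55
position: [0.511, -0.1924, 0.0975]
tool_rot: [[-0.995, -0.104, -0.0], [-0.104, 0.995, 0.0], [0.0, 0.0, -1.0]]
force: [0.2, 0.6, -5.0]
width: 0.014
gripper_force: 50.0
```

>>> {"name": "step_arm", "arguments": {
  "moves": [
    {"x": 0, "y": 0, "z": 0.5, "rx": 0, "ry": 0, "rz": 0},
    {"x": 0, "y": 0, "z": 1, "rx": 0, "ry": 0, "rz": 0},
    {"x": 0, "y": 0, "z": 1, "rx": 0, "ry": 0, "rz": 0}
  ]
}}

```text
time: 7.85
position: [0.511, -0.1925, 0.0966]
tool_rot: [[-0.995, -0.104, 0.0], [-0.104, 0.995, 0.0], [-0.0, 0.0, -1.0]]
force: [-0.2, -0.2, -5.9]
width: 0.0136
gripper_force: 50.0
```

>>> {"name": "step_arm", "arguments": {
  "moves": [
    {"x": 0, "y": 0, "z": 0.3, "rx": 0, "ry": 0, "rz": 0},
    {"x": 0, "y": 0, "z": 0.5, "rx": 0, "ry": 0, "rz": 0},
    {"x": 0, "y": 0, "z": 0.5, "rx": 0, "ry": 0, "rz": 0}
  ]
}}

```text
time: 8.15
position: [0.511, -0.1925, 0.0963]
tool_rot: [[-0.995, -0.104, 0.0], [-0.104, 0.995, -0.0], [-0.0, -0.0, -1.0]]
force: [-0.5, 0.0, -1.9]
width: 0.0135
gripper_force: 50.0
```

The base makes contact at exactly floor height, with most of the weight taken off the arm. I'll ease down slightly and release.

>>> {"name": "step_arm", "arguments": {
  "moves": [
    {"x": 0, "y": 0, "z": 0.3, "rx": 0, "ry": 0, "rz": 0},
    {"x": 0, "y": 0, "z": 0.3, "rx": 0, "ry": 0, "rz": 0}
  ]
}}

```text
time: 8.35
position: [0.511, -0.1925, 0.0963]
tool_rot: [[-0.995, -0.104, 0.0], [-0.104, 0.995, -0.0], [-0.0, -0.0, -1.0]]
force: [-2.9, 0.7, 4.5]
width: 0.0135
gripper_force: 50.0
```

>>> {"name": "step_arm", "arguments": {
  "moves": [
    {"x": 0, "y": 0, "z": 0, "rx": 0, "ry": 0, "rz": 0},
    {"x": 0, "y": 0, "z": 0, "rx": 0, "ry": 0, "rz": 0},
    {"x": 0, "y": 0, "z": 0, "rx": 0, "ry": 0, "rz": 0},
    {"x": 0, "y": 0, "z": 0, "rx": 0, "ry": 0, "rz": 0},
    {"x": 0, "y": 0, "z": 0, "rx": 0, "ry": 0, "rz": 0}
  ],
  "claw": 0.2
}}

```text
time: 8.85
position: [0.5111, -0.1925, 0.0958]
tool_rot: [[-0.995, -0.104, 0.0], [-0.104, 0.995, 0.0], [-0.0, 0.0, -1.0]]
force: [0.1, -0.9, -0.3]
width: 0.0486
gripper_force: 0.0
```

>>> {"name": "step_arm", "arguments": {
  "moves": [
    {"x": 0, "y": 0, "z": 0, "rx": 0, "ry": 0, "rz": 0},
    {"x": 0, "y": 0, "z": -10, "rx": 0, "ry": 0, "rz": 0},
    {"x": 0, "y": 0, "z": -40, "rx": 0, "ry": 0, "rz": 0},
    {"x": 0, "y": 0, "z": -80, "rx": 0, "ry": 0, "rz": 0},
    {"x": 0, "y": 0, "z": -90, "rx": 0, "ry": 0, "rz": 0}
  ]
}}

```text
time: 9.35
position: [0.5122, -0.193, 0.1901]
tool_rot: [[-0.995, -0.104, 0.005], [-0.104, 0.995, -0.003], [-0.005, -0.003, -1.0]]
force: [0.1, -0.2, -0.7]
width: 0.0757
gripper_force: 0.0
```

```bash
python3 -c "
from h import *
K=np.array([.513,-.193])+np.array([-.1037,.9946])*.146;print(K)
go(K[0],K[1],.187,1.675);snap('wrist','w5');snap('side','s5')
b=cv2.imread('pics/w5.png')[80:480,220:620];a=cv2.imread('pics/s5.png')[100:220,270:390]
cv2.imwrite('pics/c5.png',np.hstack([cv2.resize(a,(400,400),interpolation=cv2.INTER_CUBIC),b]))"
```

```text
[ 0.4978598 -0.0477884]
t 9.35 pos [ 0.5122 -0.193   0.1901] yaw 1.6747 F [ 0.1 -0.2 -0.7] w 0.0757
move [ -0.8 145.9   2.7] rot [-0.0031  0.0049 -0.0003]
```

View pics/c5.png

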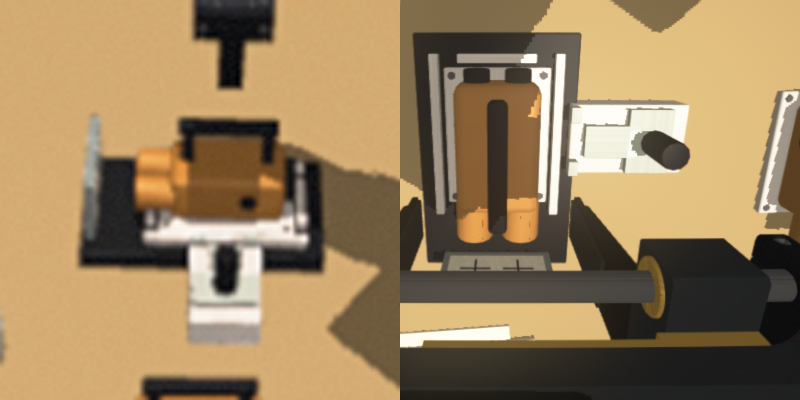

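The head sits flat inside the fence with its lenses towards the target plate. The knob top in the crop is at (676,154), near the prediction. Next, the knob.

>>> {"name": "step_arm", "arguments": {
  "moves": [
    {"x": 1, "y": 40, "z": 0, "rx": 0, "ry": 0, "rz": 0},
    {"x": 1, "y": 85, "z": 0, "rx": 0, "ry": 0, "rz": 0},
    {"x": 1, "y": 130, "z": 0, "rx": 0, "ry": 0, "rz": 0},
    {"x": 1, "y": 146, "z": 0, "rx": 0, "ry": 0, "rz": 0},
    {"x": 1, "y": 146, "z": 0, "rx": 0, "ry": 0, "rz": 0}
  ]
}}

```text
time: 9.95
position: [0.494, -0.0453, 0.1849]
tool_rot: [[-0.994, -0.106, -0.002], [-0.106, 0.994, 0.001], [0.002, 0.001, -1.0]]
force: [-0.2, 0.3, 0.2]
width: 0.0763
gripper_force: 0.0
```

>>> {"name": "step_arm", "arguments": {
  "moves": [
    {"x": 0, "y": 0, "z": 0, "rx": 0, "ry": 0, "rz": 0},
    {"x": 0, "y": 0, "z": 30, "rx": 0, "ry": 0, "rz": 0},
    {"x": 0, "y": 0, "z": 70, "rx": 0, "ry": 0, "rz": 0},
    {"x": 0, "y": 0, "z": 70, "rx": 0, "ry": 0, "rz": 0},
    {"x": 0, "y": 0, "z": 70, "rx": 0, "ry": 0, "rz": 0}
  ]
}}

```text
time: 10.45
position: [0.4949, -0.0482, 0.1158]
tool_rot: [[-0.995, -0.103, -0.002], [-0.103, 0.995, 0.0], [0.002, 0.001, -1.0]]
force: [-0.0, -0.2, 1.1]
width: 0.0759
gripper_force: 0.0
```

```bash
python3 -c "
from h import *
go(.4965,-.048,.06,1.675);snap('wrist','w6');print(proj('w6',(.4965,-.048,.0845)))
b=cv2.imread('pics/w6.png');cv2.imwrite('pics/c6.png',b)"
```

```text
t 10.45 pos [ 0.4949 -0.0482  0.1158] yaw 1.6735 F [-0.  -0.2  1.1] w 0.0759
move [-1.7 -0.  55.8] rot [ 0.0006 -0.0017 -0.0015]
(np.float64(313.60721828237746), np.float64(275.5361619028205))
```

View pics/c6.png

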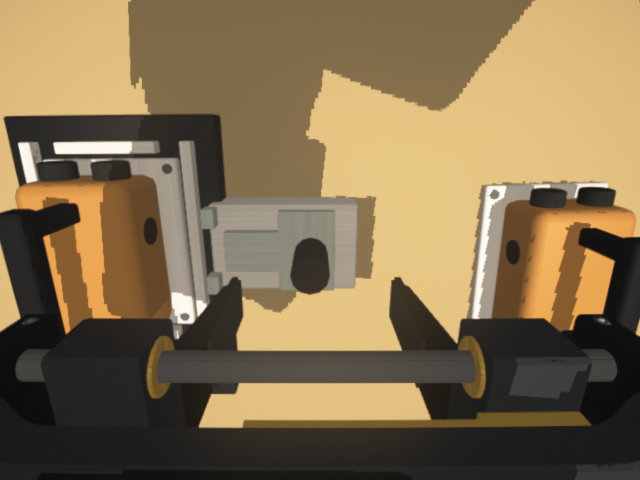

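The knob top is at (310,275), against a predicted (314,275), so it is centred between the fingers. I'll descend and grip it.

>>> {"name": "step_arm", "arguments": {
  "moves": [
    {"x": -2, "y": 0, "z": 20, "rx": 0, "ry": 0, "rz": 0},
    {"x": -2, "y": 0, "z": 45, "rx": 0, "ry": 0, "rz": 0},
    {"x": -2, "y": 0, "z": 56, "rx": 0, "ry": 0, "rz": 0},
    {"x": -2, "y": 0, "z": 56, "rx": 0, "ry": 0, "rz": 0}
  ],
  "claw": 0.25
}}

```text
time: 10.9
position: [0.4969, -0.0473, 0.0599]
tool_rot: [[-0.995, -0.103, -0.001], [-0.103, 0.995, 0.0], [0.001, 0.0, -1.0]]
force: [0.2, -0.0, 1.0]
width: 0.0716
gripper_force: 0.0
```

>>> {"name": "step_arm", "arguments": {
  "moves": [
    {"x": 0, "y": 0, "z": 0, "rx": 0, "ry": 0, "rz": 0},
    {"x": 0, "y": 0, "z": 0, "rx": 0, "ry": 0, "rz": 0},
    {"x": 0, "y": 0, "z": 0, "rx": 0, "ry": 0, "rz": 0},
    {"x": 0, "y": 0, "z": 0, "rx": 0, "ry": 0, "rz": 0},
    {"x": 0, "y": 0, "z": 0, "rx": 0, "ry": 0, "rz": 0}
  ],
  "claw": 1,
  "grip_force": 15
}}

```text
time: 11.4
position: [0.497, -0.0471, 0.0601]
tool_rot: [[-0.995, -0.104, 0.0], [-0.104, 0.995, 0.0], [-0.0, -0.0, -1.0]]
force: [0.0, 0.4, -0.4]
width: 0.0365
gripper_force: 0.0
```

>>> {"name": "step_arm", "arguments": {
  "moves": [
    {"x": 0, "y": 0, "z": 0, "rx": 0, "ry": 0, "rz": 0},
    {"x": 0, "y": 0, "z": 0, "rx": 0, "ry": 0, "rz": 0},
    {"x": 0, "y": 0, "z": 0, "rx": 0, "ry": 0, "rz": 0},
    {"x": 0, "y": 0, "z": 0, "rx": 0, "ry": 0, "rz": 0},
    {"x": 0, "y": 0, "z": 0, "rx": 0, "ry": 0, "rz": 0}
  ]
}}

```text
time: 11.9
position: [0.497, -0.0472, 0.06]
tool_rot: [[-0.995, -0.104, 0.0], [-0.104, 0.995, -0.0], [-0.0, -0.0, -1.0]]
force: [0.4, -2.0, 4.7]
width: 0.0237
gripper_force: 15.0
```

>>> {"name": "step_arm", "arguments": {
  "moves": [
    {"x": 0, "y": -5, "z": 0, "rx": 0, "ry": 0, "rz": 0},
    {"x": 0, "y": -14, "z": 0, "rx": 0, "ry": 0, "rz": 0},
    {"x": 0, "y": -24, "z": 0, "rx": 0, "ry": 0, "rz": 0},
    {"x": 0, "y": -33, "z": 0, "rx": 0, "ry": 0, "rz": 0},
    {"x": 0, "y": -40, "z": 0, "rx": 0, "ry": 0, "rz": 0}
  ]
}}

```text
time: 12.4
position: [0.5011, -0.0872, 0.0599]
tool_rot: [[-0.995, -0.103, 0.0], [-0.103, 0.995, 0.001], [-0.0, 0.0, -1.0]]
force: [-0.5, 3.6, 5.1]
width: 0.0236
gripper_force: 15.0
```

>>> {"name": "step_arm", "arguments": {
  "moves": [
    {"x": 0, "y": -1, "z": 0, "rx": 0, "ry": 0, "rz": 0},
    {"x": 0, "y": -2, "z": 0, "rx": 0, "ry": 0, "rz": 0},
    {"x": 0, "y": -3, "z": 0, "rx": 0, "ry": 0, "rz": 0},
    {"x": 0, "y": -4, "z": 0, "rx": 0, "ry": 0, "rz": 0}
  ]
}}

```text
time: 12.8
position: [0.5015, -0.0908, 0.06]
tool_rot: [[-0.995, -0.103, 0.0], [-0.103, 0.995, 0.0], [-0.0, 0.0, -1.0]]
force: [0.7, 2.2, 6.1]
width: 0.0238
gripper_force: 15.0
```

>>> {"name": "step_arm", "arguments": {
  "moves": [
    {"x": 0, "y": -1, "z": 0, "rx": 0, "ry": 0, "rz": 0},
    {"x": 0, "y": -2, "z": 0, "rx": 0, "ry": 0, "rz": 0},
    {"x": 0, "y": -2, "z": 0, "rx": 0, "ry": 0, "rz": 0}
  ]
}}

```text
time: 13.1
position: [0.5017, -0.0929, 0.0599]
tool_rot: [[-0.995, -0.103, 0.0], [-0.103, 0.995, 0.0], [-0.0, 0.0, -1.0]]
force: [-0.5, 0.8, 6.2]
width: 0.0233
gripper_force: 15.0
```

>>> {"name": "step_arm", "arguments": {
  "moves": [
    {"x": 0, "y": -1, "z": 0, "rx": 0, "ry": 0, "rz": 0},
    {"x": 0, "y": -2, "z": 0, "rx": 0, "ry": 0, "rz": 0},
    {"x": 0, "y": -2, "z": 0, "rx": 0, "ry": 0, "rz": 0}
  ]
}}

```text
time: 13.4
position: [0.502, -0.0949, 0.06]
tool_rot: [[-0.995, -0.103, 0.0], [-0.103, 0.995, 0.0], [-0.0, 0.0, -1.0]]
force: [0.1, 2.0, 6.3]
width: 0.0237
gripper_force: 15.0
```

>>> {"name": "step_arm", "arguments": {
  "moves": [
    {"x": 0, "y": -0.5, "z": 0, "rx": 0, "ry": 0, "rz": 0},
    {"x": 0, "y": -1, "z": 0, "rx": 0, "ry": 0, "rz": 0},
    {"x": 0, "y": -1, "z": 0, "rx": 0, "ry": 0, "rz": 0}
  ]
}}

```text
time: 13.7
position: [0.502, -0.0956, 0.0599]
tool_rot: [[-0.995, -0.103, 0.0], [-0.103, 0.995, 0.001], [-0.0, 0.001, -1.0]]
force: [0.5, 4.3, 6.7]
width: 0.0239
gripper_force: 15.0
```

>>> {"name": "step_arm", "arguments": {
  "moves": [
    {"x": 0, "y": -0.5, "z": 0, "rx": 0, "ry": 0, "rz": 0},
    {"x": 0, "y": -1, "z": 0, "rx": 0, "ry": 0, "rz": 0},
    {"x": 0, "y": -1, "z": 0, "rx": 0, "ry": 0, "rz": 0}
  ]
}}

```text
time: 14.0
position: [0.5019, -0.0957, 0.0599]
tool_rot: [[-0.995, -0.103, -0.0], [-0.103, 0.995, 0.002], [0.0, 0.002, -1.0]]
force: [1.1, 12.2, 6.5]
width: 0.0237
gripper_force: 15.0
```

There is 12 N with no further motion at the expected y, so the lock is at its end stop. I'll release and retract.

>>> {"name": "step_arm", "arguments": {
  "moves": [
    {"x": 0, "y": 0, "z": 0, "rx": 0, "ry": 0, "rz": 0},
    {"x": 0, "y": 0, "z": 0, "rx": 0, "ry": 0, "rz": 0},
    {"x": 0, "y": 0, "z": 0, "rx": 0, "ry": 0, "rz": 0},
    {"x": 0, "y": 0, "z": 0, "rx": 0, "ry": 0, "rz": 0}
  ],
  "claw": 0.4
}}

```text
time: 14.4
position: [0.502, -0.097, 0.0597]
tool_rot: [[-0.995, -0.103, -0.0], [-0.103, 0.995, 0.0], [0.0, 0.0, -1.0]]
force: [0.4, -0.1, -0.0]
width: 0.0502
gripper_force: 0.0
```

>>> {"name": "step_arm", "arguments": {
  "moves": [
    {"x": 0, "y": 0, "z": -10, "rx": 0, "ry": 0, "rz": 0},
    {"x": 0, "y": 0, "z": -40, "rx": 0, "ry": 0, "rz": 0},
    {"x": 0, "y": 0, "z": -80, "rx": 0, "ry": 0, "rz": 0},
    {"x": 0, "y": 40, "z": -110, "rx": 0, "ry": 0, "rz": 0},
    {"x": 0, "y": 80, "z": -120, "rx": 0, "ry": 0, "rz": 0}
  ]
}}

```text
time: 14.9
position: [0.4945, -0.0172, 0.1833]
tool_rot: [[-0.995, -0.101, 0.005], [-0.101, 0.995, -0.001], [-0.005, -0.001, -1.0]]
force: [0.4, 0.5, -0.4]
width: 0.0571
gripper_force: 0.0
```

```bash
python3 -c "
from h import *
go(.4965,-.048,.06,1.675);snap('wrist','w7');snap('side','s7')
b=cv2.imread('pics/w7.png')[80:480,0:400];a=cv2.imread('pics/s7.png')[100:220,270:390]
cv2.imwrite('pics/c7.png',np.hstack([cv2.resize(a,(400,400),interpolation=cv2.INTER_CUBIC),b]))
K=np.array([.513,-.193])+np.array([-.1037,.9946])*.098;print([proj(f,(K[0],K[1],.0845)) for f in('s7','w7')])"
```

```text
t 14.9 pos [ 0.4945 -0.0172  0.1833] yaw 1.6722 F [ 0.4  0.5 -0.4] w 0.0571
move [  1.7 -30.7 123.3] rot [-0.0012  0.0047 -0.0028]
[(np.float64(338.4674370222738), np.float64(165.02101558225652)), (np.float64(212.32403516891193), np.float64(238.9842244520785))]
```

View pics/c7.png

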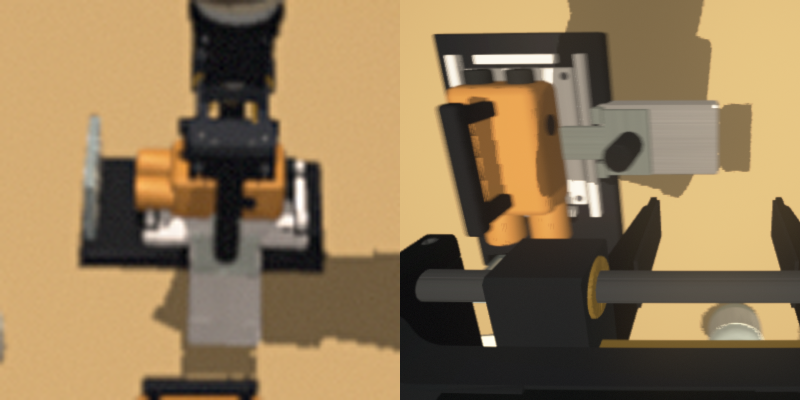

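The tongue reaches over the flange, and the knob top at about (622,150) in the crop (full image 222,230) is near the end-stop prediction. The head is seated and the robot is clear, so I'm handing in.

>>> {"name": "step_arm", "arguments": {
  "moves": [
    {"x": 0, "y": 0, "z": 0, "rx": 0, "ry": 0, "rz": 0},
    {"x": 0, "y": 0, "z": 0, "rx": 0, "ry": 0, "rz": 0},
    {"x": 0, "y": 0, "z": 0, "rx": 0, "ry": 0, "rz": 0}
  ]
}}

```text
time: 15.3
position: [0.4937, -0.0182, 0.1794]
tool_rot: [[-0.995, -0.103, -0.001], [-0.103, 0.995, 0.0], [0.001, 0.0, -1.0]]
force: [0.4, 0.4, -0.1]
width: 0.0568
gripper_force: 0.0
```

```bash
python3 -c "
from plant import robot
print(robot.finish_job())"
```

```text
the job is handed in; nothing more can be done
None
```

The job is handed in at 15.3 s: the twin-lens head sits in the nest with its lenses towards the target, the lock is at its end stop with the tongue over the base, and the robot is clear; no verdict was returned.

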